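Slide the loaded strip magazine home in the loader dock

ROBOT

A 6-joint arm with a two-finger parallel gripper is mounted at the origin on the work surface. World frame = base frame: x ahead of the robot, y to its left, z up, the work surface at z = 0. Lengths are in m, angles in rad, forces in N, time in s.
With the tool pointing down it reaches from about 0.3 to 0.875 m from the base axis. Payload 6.4 kg.
Tool frame: the origin (TCP) lies between the finger pads; the fingertips stand ctrl.tip_extent ahead of it and the grasp point (between the pads) is the TCP (ctrl.tip_extent is the distance from the TCP to the fingertips, in m); z points along the fingers, y is the line along which they close (so a half turn about z gives the same grasp; the last joint's range is limited). The gripper opens to 85 mm and grips with 20 to 120 N. Pads are 22 mm wide; open, the fingers measure 114 mm over their backs; the gripper's body (76 mm by 85 mm) begins 54 mm behind the grasp point. The pads swing forward as they close: fully open they stand 13 mm farther back than shut.
Start: joints at [1.124, 0.181, 1.607, -0, 1.354, -0.206], TCP at [0.137, 0.558, 0.25] pointing down, gripper open.
Joint ranges: [-2.99, 2.99], [-0.89, 2.07], [0.3, 2.58], [-1.14, 4.28], [0, 2.63], [-3.12, 3.12]. Speed limits (rad/s): [2.57, 2.57, 3.01, 3.14, 3.14, 3.14].

INTERFACE

Orientations are given as a unit quaternion [w, x, y, z].
In Python, from bench import ctrl gives the robot as it stands.
- The arm moves only by the tool send_rows, never from a script. Its arguments are lists of equal length, an entry for each row: "dr": the turn, a rotation vector about the tool's x, y, z in units of 6 degrees (1.0 is 6 degrees), a list of three; "xyz": the shift along the tool's x, y, z in cm, a list of three; "jaw": the opening in per cent of the stroke, from 0 (shut) to 100 (fully open). In form: {"dr": [[wx, wy, wz], ...], "xyz": [[dx, dy, dz], ...], "jaw": [jaw, ...]}. A call has exactly 8 rows; each row is the pose to reach, as a shift and turn from the pose commanded when the call began, along the tool's axes at that moment; what a row does not reach only later rows make up. A row lasts 1/8 s, in which the tool goes at most 62.5 mm and 10.7 degrees, less where a joint would pass 70% of its speed; a pose out of reach is approached as far as the arm can. A call with a gripper value outside its range is refused whole. The fingers move at their own pace and stop on an object; the grip force is fixed at half the most. Time passes only in rows, so rows that repeat a pose let the fingers close, or fill a call up. It gives the time, the measured TCP pose, the force, the opening and the grip force at its end, in the units of the state.
- ctrl.get_obs(): the state, without advancing time (a new reading comes with each control period).
- ctrl.camera(name): name is "scene" or "top" or "wrist"; returns the picture (480x640x3 uint8, red, green, blue); there is no depth.
- ctrl.calibration(name): a dict with "camera_matrix" (3x3 intrinsics, pixels), "world_from_camera" (4x4, takes a point from camera to world coordinates). Camera axes: x right, y up, looking along -z (the intrinsics and any distortion apply to the point x, -y, -z); pixel columns grow to the right and rows downward; lengths in m; the calibration is good to about 2 mm. A picture is of the moment at which its call begins: read the wrist's pose just before it. calibration takes no time and is no camera call; for the wrist camera it gives the pose at the moment of the call.
- ctrl.hand_in(): hands the job in; it is judged then, once.
The state is a dict: "time_s": time; "q": joint angles; "dq": joint speeds; "joint_efforts": joint torques, N m; "eef_pos": TCP position; "eef_rot": TCP orientation; "wrist_force": force on the tool from outside, world axes, zero at the start; "torque": the same for the moment, N m; "opening": opening from 0.0 (shut) to 1.0 (fully open); "grasp_force": force on a finger pad.
Only numpy, scipy, OpenCV 4.12 (cv2) and the standard library are available. Lean on these libraries where they do the work, as an engineer would, in place of code of your own. Each camera call takes 0.05 s, during which the arm holds its last target. There are 200 camera calls.

TASK

Push the tall, heavy strip magazine along the bench into the loader dock until it sits squarely against the back stop. Push only on its black base, low down, so that it slides flat and neither tips nor leaves the bench; do not push on the silver stack or its handle, and leave the flask, the die tray and the lens standing where they are. Then take the robot away.

Things in the scene. Friction and masses are not known exactly. Their poses are not given: they have to be found in the camera images.
- magazine: Loose magazine, 0.7 to 1.0 kg, 175 mm tall. Black base 100 (x) by 110 (y) by 35 mm high; the stack on it is set back 34 mm from the base's rear face, 10 mm from its front, 11 mm from its sides. Origin: centre of the base's underside, on the bench. x: from the rear face (to push) to the face that enters the dock first; y left; z up. It starts 140 to 170 mm short of its place, up to 22 mm and 0.22 rad off the dock's axis.
- stack: Upper part, fixed on the magazine's base, not to be pushed: silver slotted sides with blue stripes, copper strips between, black handle on top. Origin: centre of its underside, 35 mm above and 12 mm ahead (+x) of the magazine's origin, same axes; 56 (x) by 88 (y) by 115 mm, handle 25 mm higher (bar along y, 72 mm wide).
- push_face (a point): Middle of the rear face of the magazine's black base, 50 mm behind (-x) the magazine's origin and 17.5 mm above the bench; axes as the magazine's. The face is 110 mm wide, 35 mm high. Friction on the bench is about 0.5 to 0.7: pushed on the base with some 3 to 7 N the magazine slides, pushed high on the stack (above 60 to 85 mm) it tips.
- dock: Fixed dock, mouth towards the robot. Origin: on the bench, where the seated magazine's centre belongs (yellow 100 by 110 mm rectangle); x points in, y left. Aluminium back stop: face at x = 50 mm, 40 mm high, green pad on top. Side guides 25 mm high, 122 mm apart, from x = -22 to 50 mm; then yellow flares splay out at 0.55 rad to a mouth 170 mm wide at x = -60 mm. No step in the floor.
- flask: Bystander: small bottle with a red cap, 48 mm across and 115 mm high, left of the way into the dock. Origin: centre of its underside.
- die_tray: Bystander: small black open tray with silver discs, 70 by 70 by 14 mm, right of the dock. Origin: centre of its underside.
- lens: Bystander: dark stepped lens barrel, 40 mm across and 55 mm high, right of the way into the dock. Origin: centre of its underside.
There are look-alikes about, which are no part of the job. Of the things like the magazine, leave any that is red; of the rest the smaller one is meant.

How it is judged:
At the end, for the whole second after the job is handed in: The magazine stands flat on the bench in the dock, at rest: its centre within 6 mm of the seated place along the dock and within 12 mm across it, turned less than 0.08 rad from the dock's axis, tilted less than 0.04 rad (x of magazine in the frame of dock between -0.006 and 0.006 m and y of magazine in the frame of dock between -0.012 and 0.012 m and angle between the x axis of magazine and the x axis of dock, either way round below 0.08 rad and angle between magazine's own z axis and vertical below 0.04 rad and height (world z) of magazine below 0.004 m and linear speed of magazine below 0.01 m/s); the robot touches nothing.
It fails at once if the magazine tipped by more than 0.12 rad (angle between magazine's own z axis and vertical above 0.12 rad).
It fails at once if the magazine was lifted more than 8 mm off the bench (height (world z) of magazine above 0.008 m).
It fails at once if the robot pushed with more than 3 N on the silver stack or its handle (contact force between any of the fingers, the arm and stack above 3 N).
It fails at once if the flask, the die tray or the lens was moved more than 15 mm or knocked over (distance of any of flask, die_tray, lens from where it was at the start of the episode above 0.015 m or angle between any of flask, die_tray, lens's own z axis and vertical above 0.3 rad).
It also fails if it takes over 38 s, if anything falls off the work surface, if the arm or the gripper's body presses on something with over 40 N, if the wrist force passes 120 N, or if a joint passes its speed limit or range.

## Working session

There is one attempt and no reset: what is moved stays moved. The work goes in short steps, Python scripts to look and compute and a tool call to move; the robot and the scene stay as the last step left them, time stands still between calls to the robot, and variables do not carry over. Pictures are saved under pics/ and viewed, at most 10 in all, crops included, and the job is handed in when it is done.

Besides the shell and the picture viewer there is one more tool, called after "Call:" as name(argument=value, ...), one argument or row to a line, values as JSON. send_rows: Moves the arm, as the interface text tells. Its arguments: {"type":"object","properties":{"dr":{"type":"array","items":{"type":"array","items":{"type":"number"}}},"xyz":{"type":"array","items":{"type":"array","items":{"type":"number"}}},"jaw":{"type":"array","items":{"type":"number"}}},"required":["dr","xyz","jaw"]}

```bash
mkdir -p pics; ls; python3 - <<'E'
from bench import ctrl
import cv2
o=ctrl.get_obs(); print(o['time_s'],o['eef_pos'],o['eef_rot'],ctrl.tip_extent,o['wrist_force'])
for n in('top','scene'):
    cv2.imwrite(f'pics/{n}0.png',ctrl.camera(n)[:,:,::-1]); c=ctrl.calibration(n); print(n,c)
E
```

```text
pics
0.0 [0.13689038 0.55793455 0.24938813] [-2.81986875e-04  1.20124794e-01  9.92758416e-01 -8.26241531e-04] 0.019 [-0.58900865 -0.07517102  0.30523917]
top {'camera_matrix': array([[489.22921861,   0.        , 321.9631151 ],
       [  0.        , 489.22921861, 234.88114747],
       [  0.        ,   0.        ,   1.        ]]), 'world_from_camera': array([[ 0.00391617,  0.99866348, -0.05153559,  0.47872222],
       [-0.99998268,  0.00413736,  0.00418608,  0.04734478],
       [ 0.00439371,  0.05151831,  0.99866239,  1.13198501],
       [ 0.        ,  0.        ,  0.        ,  1.        ]])}
scene {'camera_matrix': array([[590.04215542,   0.        , 325.14323571],
       [  0.        , 590.04215542, 229.9880913 ],
       [  0.        ,   0.        ,   1.        ]]), 'world_from_camera': array([[-0.70255161, -0.51295166,  0.49325635,  1.08446384],
       [ 0.71151514, -0.51892566,  0.4737746 ,  0.52500438],
       [ 0.01293991,  0.68381047,  0.72954493,  0.82461828],
       [ 0.        ,  0.        ,  0.        ,  1.        ]])}
```

View pics/top0.png

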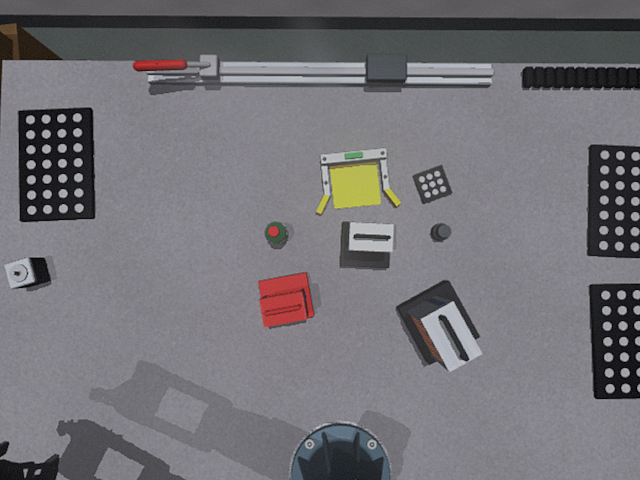

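View pics/scene0.png

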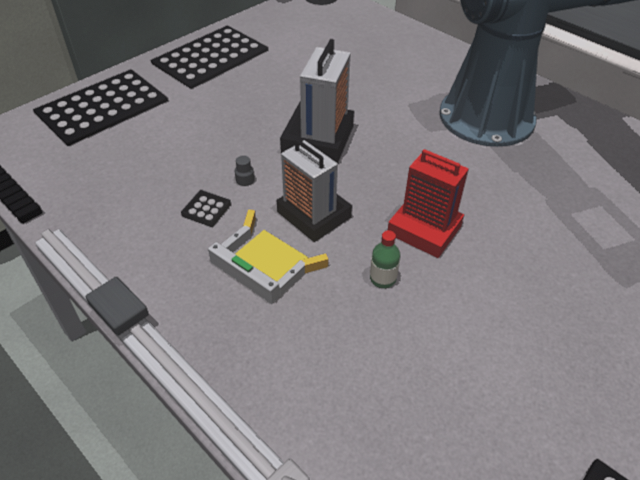

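Candidates in the top view are red at (286,299), large silver at (440,327) and small silver at (367,245). The last is the one meant: it isn't red, it's the smaller of the two silver ones, and it stands in front of the dock. I'll confirm that in a crop and measure.

```bash
cat > h.py <<'E'
import numpy as np, cv2
from bench import ctrl
def ray(name,uv,z,c=None):
    c=c or ctrl.calibration(name); K=c['camera_matrix']; T=c['world_from_camera']
    uv=np.atleast_2d(uv).astype(float)
    d=np.c_[(uv[:,0]-K[0,2])/K[0,0],-(uv[:,1]-K[1,2])/K[1,1],-np.ones(len(uv))]@T[:3,:3].T
    return T[:3,3]+d*((z-T[2,3])/d[:,2])[:,None]
def big(m):
    cs,_=cv2.findContours(m.astype(np.uint8),cv2.RETR_EXTERNAL,cv2.CHAIN_APPROX_NONE)
    return max(cs,key=cv2.contourArea)[:,0]
E
python3 - <<'E'
from h import *
im=cv2.imread('pics/top0.png'); 
crop=im[140:290,250:470]; cv2.imwrite('pics/crop0.png',cv2.resize(crop,(792,540),interpolation=cv2.INTER_CUBIC))
hsv=cv2.cvtColor(im,cv2.COLOR_BGR2HSV)
y=(hsv[...,0]>25)&(hsv[...,0]<35)&(hsv[...,1]>120)&(hsv[...,2]>80); y[:, :329]=0;y[:,383:]=0
c=big(y); P=ray('top',c,0)[:,:2]
r=cv2.minAreaRect(P.astype(np.float32)); print('yellow',r)
b=hsv[...,2]<75; m=np.zeros_like(b); m[215:275,330:400]=b[215:275,330:400]
c=big(m); print(c.min(0),c.max(0)); P=ray('top',c,.035)[:,:2]; r=cv2.minAreaRect(P.astype(np.float32)); print('black',r, cv2.boxPoints(r))
g=(hsv[...,0]>45)&(hsv[...,0]<85)&(hsv[...,1]>100); g[180:]=0
c=big(g);print('pad',cv2.minAreaRect(ray('top',c,.04)[:,:2].astype(np.float32)))
for n,uv,z in(('flask',(275,231),.115),('lens',(441,231),.055),('red',(286,299),.08),('big',(440,327),.1)):print(n,ray('top',uv,z))
E
```

```text
yellow ((0.652110755443573, -0.03393026068806648), (0.09473857283592224, 0.10890210419893265), 6.61522102355957)
[340 222] [388 267]
black ((0.5134707093238831, -0.053346920758485794), (0.10853835940361023, 0.09842313826084137), 87.36482238769531) [[ 0.46181607 -0.10529615]
 [ 0.5601351  -0.10982127]
 [ 0.56512535 -0.00139769]
 [ 0.4668063   0.00312743]]
pad ((0.715857982635498, -0.026849430054426193), (0.008378433994948864, 0.0361468531191349), 6.039190769195557)
flask [[0.53888767 0.14086771 0.115     ]]
lens [[ 0.54396769 -0.21992292  0.055     ]]
red [[0.39542208 0.11928769 0.08      ]]
big [[ 0.33983879 -0.20492076  0.1       ]]
```

View pics/crop0.png

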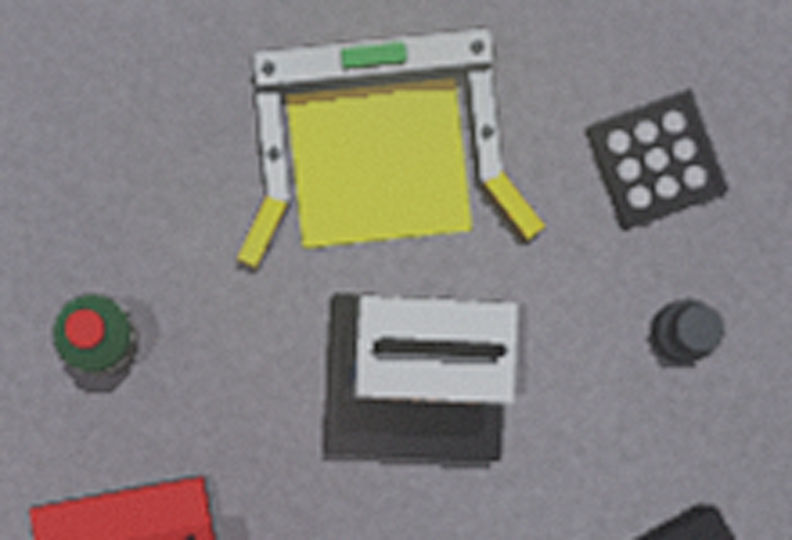

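Crop confirms it: the silver magazine with black base at (367,245) stands upright with its handle on top, and the red and larger ones are separate. The dock yaw is about +0.113 rad, the magazine yaw about -0.046, 142 mm short. Next I'll plan the tool poses.

```bash
cat >> h.py <<'E'
from scipy.spatial.transform import Rotation as R
def pose():
    o=ctrl.get_obs(); w,x,y,z=o['eef_rot']; return o,np.array(o['eef_pos']),R.from_quat([x,y,z,w])
def target(px,py,yaw,tilt,z):
    "TCP pose with the front bottom finger edge at (px,py,z), pushing along yaw (= tool -x)"
    c,s=np.cos(yaw),np.sin(yaw); st,ct=np.sin(tilt),np.cos(tilt)
    zt=np.array([st*c,st*s,-ct]); xt=-np.array([ct*c,ct*s,st]); yt=np.cross(zt,xt)
    return np.array([px,py,z])-.019*zt+.011*xt, R.from_matrix(np.c_[xt,yt,zt])
def rows(p0,r0,T):
    for t in T:
        p,r=target(*t); print(t,'xyz cm',np.round(r0.inv().apply(p-p0)*100,2),'dr',np.round(np.degrees((r0.inv()*r).as_rotvec())/6,2))
E
python3 - <<'E'
from h import *
o,p,r=pose()
c=ctrl.calibration('wrist')['world_from_camera']; print('cam in tool',r.inv().apply(c[:3,3]-p))
rows(p,r,[(.27,.26,-.046,.0,.27),(.42,-.051,-.046,.0,.27),(.42,-.051,-.046,.3,.27)])
E
```

```text
cam in tool [ 0.08532598 -0.0008705  -0.12371826]
(0.27, 0.26, -0.046, 0.0, 0.27) xyz cm [-18.95 -25.98  -3.92] dr [-0.01 -0.   -1.86]
(0.42, -0.051, -0.046, 0.0, 0.27) xyz cm [-40.94 -52.61  -3.88] dr [-0.01 -0.   -1.86]
(0.42, -0.051, -0.046, 0.3, 0.27) xyz cm [-40.43 -52.71  -3.47] dr [-0.29 -2.86 -1.84]
```

Call:
send_rows(
  dr=[
    [0,0,-1.84],
    [0,0,-1.84],
    [0,0,-1.84],
    [0,0,-1.84],
    [0,0,-1.84],
    [0,0,-1.84],
    [0,0,-1.84],
    [0,0,-1.84],
  ],
  xyz=[
    [0,0,-3.5],
    [-40,-52.7,-3.5],
    [-40,-52.7,-3.5],
    [-40,-52.7,-3.5],
    [-40,-52.7,-3.5],
    [-40,-52.7,-3.5],
    [-40,-52.7,-3.5],
    [-40,-52.7,-3.5],
  ],
  jaw=[60,60,60,60,60,60,60,60],
)

```text
time_s: 1.1
eef_pos: [0.311, 0.1551, 0.2853]
eef_rot: [0.0, 0.024, 1.0, 0.0]
wrist_force: [0.9, -0.2, 0.3]
opening: 0.605
grasp_force: 0.0
```

```bash
python3 - <<'E'
from h import *
o,p,r=pose(); print(o['time_s'],p,o['opening'],o['q'])
rows(p,r,[(.42,-.051,-.046,.26,.27)])
E
```

```text
1.1 [0.31104663 0.15514048 0.28527266] 0.6050382116859545 [ 1.16894525e-01 -4.20294905e-01  2.07494210e+00  1.62039634e-05
  1.48599564e+00 -1.40634542e+00]
(0.42, -0.051, -0.046, 0.26, 0.27) xyz cm [-1.031e+01 -2.008e+01 -2.000e-02] dr [-0.   -2.47 -0.02]
```

Call:
send_rows(
  dr=[
    [0,0,0],
    [0,0,0],
    [0,0,0],
    [0,-0.8,0],
    [0,-1.6,0],
    [0,-2.5,0],
    [0,-2.5,0],
    [0,-2.5,0],
  ],
  xyz=[
    [-2.6,-5,0],
    [-5.2,-10,0],
    [-7.8,-15,0],
    [-10.3,-20,0],
    [-10.3,-20,0],
    [-10.3,-20,0],
    [-10.3,-20,0],
    [-10.3,-20,0],
  ],
  jaw=[60,60,60,60,60,60,60,60],
)

```text
time_s: 2.1
eef_pos: [0.4042, -0.0479, 0.2855]
eef_rot: [0.13, 0.024, 0.991, -0.003]
wrist_force: [0.5, -0.2, 1.0]
opening: 0.599
grasp_force: 0.0
```

```bash
python3 - <<'E'
from h import *
o,p,r=pose(); print(o['time_s'],p,o['opening'])
rows(p,r,[(.42,-.051,-.046,.26,.1),(.42,-.051,-.046,.26,.012)])
cv2.imwrite('pics/scene1.png',ctrl.camera('scene')[:,:,::-1])
E
```

```text
2.1 [ 0.40418603 -0.04785075  0.28552515] 0.5994327377931823
(0.42, -0.051, -0.046, 0.26, 0.1) xyz cm [ 4.34 -0.24 16.44] dr [-0.01  0.01 -0.02]
(0.42, -0.051, -0.046, 0.26, 0.012) xyz cm [ 6.61 -0.23 24.94] dr [-0.01  0.01 -0.02]
```

View pics/scene1.png

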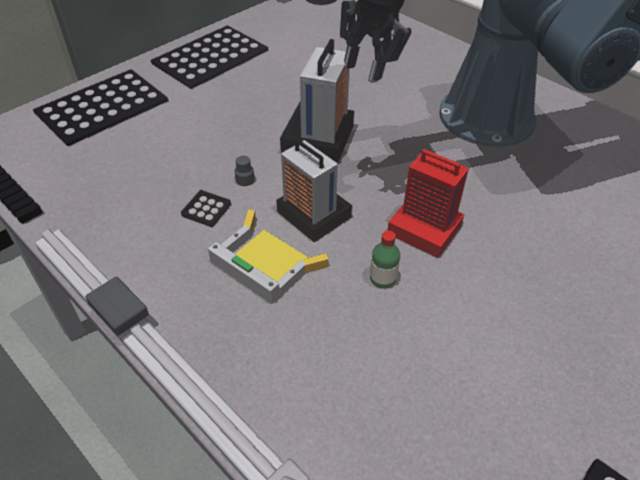

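The gripper hangs at about (375,40), clear of the large look-alike (325,95) and the red one. I'll lower it straight down behind the magazine.

Call:
send_rows(
  dr=[
    [0,0,0],
    [0,0,0],
    [0,0,0],
    [0,0,0],
    [0,0,0],
    [0,0,0],
    [0,0,0],
    [0,0,0],
  ],
  xyz=[
    [1.1,-0.2,4],
    [2.1,-0.2,8],
    [3.2,-0.2,12],
    [4.2,-0.2,16],
    [5.3,-0.2,20],
    [6.1,-0.2,23],
    [6.5,-0.2,24.5],
    [6.6,-0.2,24.9],
  ],
  jaw=[60,60,60,60,60,60,60,60],
)

```text
time_s: 3.15
eef_pos: [0.4043, -0.0492, 0.0264]
eef_rot: [0.129, 0.023, 0.991, -0.002]
wrist_force: [-0.5, 0.1, 0.1]
opening: 0.602
grasp_force: 0.0
```

```bash
python3 - <<'E'
from h import *
o,p,r=pose(); print(o['time_s'],p,o['opening'],o['wrist_force'])
tip=p+r.apply([-.011,0,.019]); print('tip',tip)
rows(p,r,[(.455,-.0525,-.046,.26,.012),(.463,-.0525,-.046,.26,.012),(.468,-.0525,-.046,.26,.012)])
cv2.imwrite('pics/scene2.png',ctrl.camera('scene')[60:240,200:440,::-1].repeat(3,0).repeat(3,1))
E
```

```text
3.15 [ 0.40430697 -0.04916282  0.02639754] 0.6018189713306015 [-0.51263124  0.11734967  0.13996281]
tip [ 0.419783   -0.04986879  0.01084139]
(0.455, -0.0525, -0.046, 0.26, 0.012) xyz cm [-3.44 -0.1   0.79] dr [ 0.01 -0.01 -0.01]
(0.463, -0.0525, -0.046, 0.26, 0.012) xyz cm [-4.21 -0.06  1.  ] dr [ 0.01 -0.01 -0.01]
(0.468, -0.0525, -0.046, 0.26, 0.012) xyz cm [-4.7  -0.04  1.12] dr [ 0.01 -0.01 -0.01]
```

View pics/scene2.png

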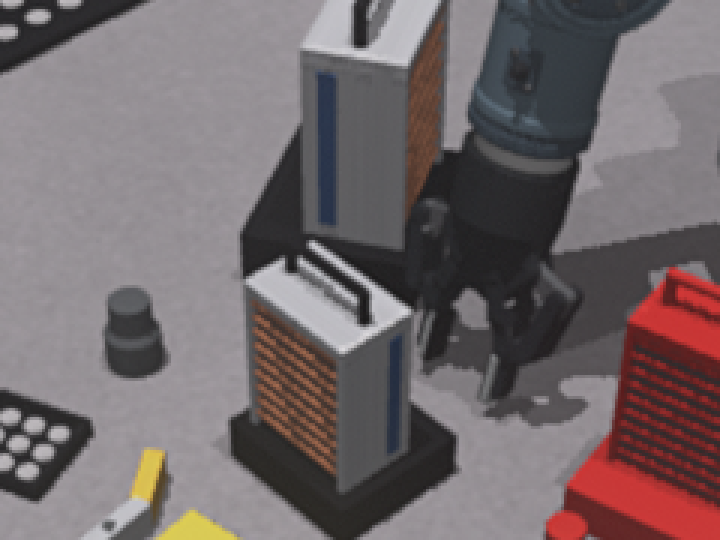

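The fingertips are low behind the base at crop pixels (435,345) and (490,390). Everything else is clear. Now gentle contact.

Call:
send_rows(
  dr=[
    [0,0,0],
    [0,0,0],
    [0,0,0],
    [0,0,0],
    [0,0,0],
    [0,0,0],
    [0,0,0],
    [0,0,0],
  ],
  xyz=[
    [-1,0,0.2],
    [-2,-0.1,0.4],
    [-3,-0.1,0.7],
    [-3.5,-0.1,0.8],
    [-4,-0.1,0.95],
    [-4.4,0,1.05],
    [-4.8,0,1.15],
    [-5.1,0,1.2],
  ],
  jaw=[60,60,60,60,60,60,60,60],
)

```text
time_s: 4.2
eef_pos: [0.4555, -0.0516, 0.0285]
eef_rot: [0.129, 0.024, 0.991, -0.002]
wrist_force: [-6.8, 0.5, 4.8]
opening: 0.6
grasp_force: 3.5
```

```bash
cat > m.py <<'E'
from h import *
import sys
o,p,r=pose(); print(o['time_s'],p,o['wrist_force'],o['torque'])
tip=p+r.apply([-.011,0,.019]); zt=r.apply([0,0,1]); print('tip',tip,'yaw',np.arctan2(zt[1],zt[0]))
im=ctrl.camera('top'); cv2.imwrite('pics/t%s.png'%sys.argv[1],im[140:290,250:470,::-1].repeat(3,0).repeat(3,1))
hsv=cv2.cvtColor(im,cv2.COLOR_RGB2HSV)
# silver stack top (z=.15): bright, grey
m=(hsv[...,2]>165)&(hsv[...,1]<40); w=np.zeros_like(m); w[150:275,335:405]=m[150:275,335:405]
w=cv2.morphologyEx(w.astype(np.uint8),cv2.MORPH_OPEN,np.ones((9,9)))
w=cv2.morphologyEx(w,cv2.MORPH_CLOSE,np.ones((9,9)))
R_=cv2.minAreaRect(ray('top',big(w),.15)[:,:2].astype(np.float32)); print('stack top',R_)
E
python3 m.py 3; python3 - <<'E'
from h import *
m=cv2.imread('pics/top0.png');hsv=cv2.cvtColor(m,cv2.COLOR_BGR2HSV)
m=(hsv[...,2]>165)&(hsv[...,1]<40); w=np.zeros_like(m); w[150:275,335:405]=m[150:275,335:405]
w=cv2.morphologyEx(w.astype(np.uint8),cv2.MORPH_OPEN,np.ones((9,9)));w=cv2.morphologyEx(w,cv2.MORPH_CLOSE,np.ones((9,9)))
print(cv2.minAreaRect(ray('top',big(w),.15)[:,:2].astype(np.float32)))
E
```

```text
4.2 [ 0.45545683 -0.05158188  0.02849016] [-6.76571589  0.48946735  4.84371324] [-0.05223731  0.98905425  0.01608513]
tip [ 0.47092378 -0.05229522  0.01292531] yaw -0.042528309687159066
stack top ((0.5302941799163818, -0.055431757122278214), (0.08781925588846207, 0.05600075051188469), 87.2183837890625)
((0.5265895128250122, -0.05543370544910431), (0.05439039692282677, 0.08458767831325531), 0.05517101287841797)
```

Contact is at about 7 N, level with the base. I'll push in a gentle left arc, with the heading going from -0.046 to 0.113 over 60 mm.

```bash
cat > arc.py <<'E'
from h import *
import sys
def arc(x,y,a,af,turn,step,n=8,z=.012):
    "tip advances along its heading; heading goes a->af over length turn"
    T=[];k=(af-a)/turn if turn else 0
    for i in range(n):
        for _ in range(10):
            x+=step/10*np.cos(a); y+=step/10*np.sin(a); a=min(a+abs(k)*step/10,af) if k>0 else max(a-abs(k)*step/10,af)
        T.append((round(float(x),4),round(float(y),4),round(float(a),3),.26,z))
    return T
if __name__=='__main__':
    o,p,r=pose(); tip=p+r.apply([-.011,0,.019]); zt=r.apply([0,0,1])
    af,turn,step=map(float,sys.argv[1:4]); rows(p,r,arc(tip[0],tip[1],np.arctan2(zt[1],zt[0]),af,turn,step))
E
python3 arc.py .113 .06 .005
```

```text
(0.4763, -0.0526, -0.03, 0.26, 0.012) xyz cm [-0.45 -0.02  0.23] dr [-0.03 -0.01 -0.17]
(0.4813, -0.0527, -0.017, 0.26, 0.012) xyz cm [-0.93 -0.03  0.36] dr [-0.06 -0.01 -0.29]
(0.4863, -0.0528, -0.004, 0.26, 0.012) xyz cm [-1.42 -0.03  0.49] dr [-0.1  -0.01 -0.41]
(0.4913, -0.0528, 0.009, 0.26, 0.012) xyz cm [-1.9  -0.03  0.61] dr [-0.13 -0.01 -0.53]
(0.4963, -0.0527, 0.022, 0.26, 0.012) xyz cm [-2.39 -0.02  0.74] dr [-0.16 -0.01 -0.65]
(0.5013, -0.0526, 0.035, 0.26, 0.012) xyz cm [-2.87 -0.    0.87] dr [-0.19 -0.01 -0.77]
(0.5063, -0.0524, 0.048, 0.26, 0.012) xyz cm [-3.35  0.02  1.  ] dr [-0.22 -0.01 -0.89]
(0.5113, -0.0521, 0.061, 0.26, 0.012) xyz cm [-3.84  0.06  1.13] dr [-0.25 -0.01 -1.01]
```

Call:
send_rows(
  dr=[
    [-0.03,0,-0.15],
    [-0.06,0,-0.29],
    [-0.1,0,-0.41],
    [-0.13,0,-0.53],
    [-0.16,0,-0.65],
    [-0.19,0,-0.77],
    [-0.22,0,-0.89],
    [-0.25,0,-1.0],
  ],
  xyz=[
    [-0.45,0,0.15],
    [-0.93,0,0.3],
    [-1.42,0,0.45],
    [-1.9,0,0.6],
    [-2.4,0,0.74],
    [-2.87,0,0.87],
    [-3.35,0,1.0],
    [-3.85,0.05,1.13],
  ],
  jaw=[60,60,60,60,60,60,60,60],
)

```text
time_s: 5.25
eef_pos: [0.4958, -0.0534, 0.0277]
eef_rot: [0.129, -0.03, 0.991, 0.004]
wrist_force: [-7.0, -1.6, 5.0]
opening: 0.603
grasp_force: 3.5
```

```bash
python3 m.py 4; python3 arc.py .113 .02 .005
```

```text
5.25 [ 0.49575047 -0.0533831   0.02766847] [-7.02877888 -1.61726774  5.02830408] [-0.27564635  0.94801057 -0.13865153]
tip [ 0.51121503 -0.05245565  0.01211254] yaw 0.058058832016994175
stack top ((0.570359468460083, -0.048367053270339966), (0.0549171157181263, 0.0859137773513794), 3.2802658081054688)
(0.517, -0.0523, 0.071, 0.26, 0.012) xyz cm [-0.47 -0.02  0.16] dr [-0.03 -0.   -0.09]
(0.522, -0.0519, 0.085, 0.26, 0.012) xyz cm [-0.96 -0.03  0.29] dr [-0.07 -0.   -0.22]
(0.527, -0.0515, 0.099, 0.26, 0.012) xyz cm [-1.44 -0.04  0.42] dr [-0.1  -0.   -0.35]
(0.532, -0.0509, 0.113, 0.26, 0.012) xyz cm [-1.93 -0.03  0.55] dr [-0.14 -0.   -0.48]
(0.5369, -0.0504, 0.113, 0.26, 0.012) xyz cm [-2.4  -0.01  0.67] dr [-0.14 -0.   -0.48]
(0.5419, -0.0498, 0.113, 0.26, 0.012) xyz cm [-2.89  0.02  0.8 ] dr [-0.14 -0.   -0.48]
(0.5469, -0.0492, 0.113, 0.26, 0.012) xyz cm [-3.38  0.05  0.93] dr [-0.14 -0.   -0.48]
(0.5518, -0.0487, 0.113, 0.26, 0.012) xyz cm [-3.85  0.07  1.06] dr [-0.14 -0.   -0.48]
```

View pics/t4.png

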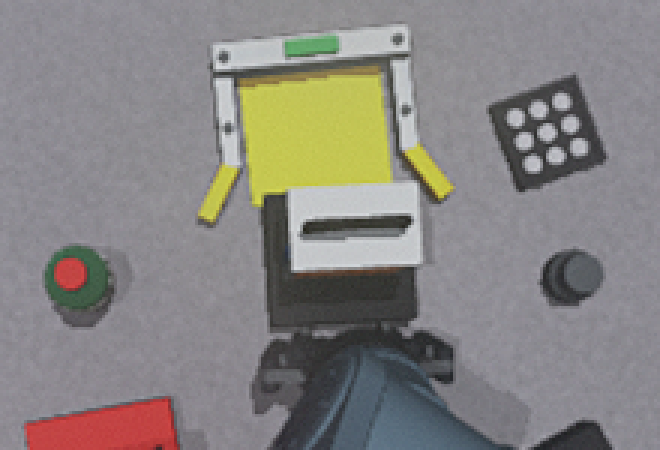

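The magazine is flush on both fingers and on course: base at crop (343,260), yaw about 0.057, about 97 mm to go, and bystanders untouched. I'll finish the turn and go straight in.

Call:
send_rows(
  dr=[
    [-0.03,0,-0.1],
    [-0.07,0,-0.22],
    [-0.1,0,-0.35],
    [-0.14,0,-0.5],
    [-0.14,0,-0.5],
    [-0.14,0,-0.5],
    [-0.14,0,-0.5],
    [-0.14,0,-0.5],
  ],
  xyz=[
    [-0.47,0,0.16],
    [-0.95,0,0.29],
    [-1.44,0,0.42],
    [-1.93,0,0.55],
    [-2.4,0.02,0.68],
    [-2.9,0.05,0.81],
    [-3.4,0.08,0.94],
    [-3.85,0.1,1.06],
  ],
  jaw=[60,60,60,60,60,60,60,60],
)

```text
time_s: 6.3
eef_pos: [0.5355, -0.0499, 0.0273]
eef_rot: [0.129, -0.057, 0.99, 0.007]
wrist_force: [-7.6, -0.5, 4.6]
opening: 0.599
grasp_force: 3.6
```

```bash
python3 m.py 5; python3 arc.py .113 .01 .005
```

```text
6.3 [ 0.53553239 -0.04991319  0.02730356] [-7.55520501 -0.50401073  4.61793341] [-0.1408712   1.00715159  0.01309834]
tip [ 0.55092128 -0.04813819  0.0117462 ] yaw 0.11518974950406269
stack top ((0.6101123094558716, -0.04442988708615303), (0.05558592826128006, 0.09348117560148239), 6.610579967498779)
(0.5565, -0.0476, 0.114, 0.26, 0.012) xyz cm [-0.48  0.    0.12] dr [ 0.   -0.01  0.01]
(0.5615, -0.0471, 0.113, 0.26, 0.012) xyz cm [-0.97 -0.    0.25] dr [ 0.   -0.01  0.01]
(0.5665, -0.0465, 0.113, 0.26, 0.012) xyz cm [-1.45  0.    0.38] dr [ 0.   -0.01  0.01]
(0.5714, -0.0459, 0.113, 0.26, 0.012) xyz cm [-1.93  0.    0.5 ] dr [ 0.   -0.01  0.01]
(0.5764, -0.0454, 0.113, 0.26, 0.012) xyz cm [-2.42 -0.    0.63] dr [ 0.   -0.01  0.01]
(0.5814, -0.0448, 0.113, 0.26, 0.012) xyz cm [-2.9  -0.    0.76] dr [ 0.   -0.01  0.01]
(0.5864, -0.0442, 0.113, 0.26, 0.012) xyz cm [-3.39  0.    0.89] dr [ 0.   -0.01  0.01]
(0.5913, -0.0437, 0.113, 0.26, 0.012) xyz cm [-3.87 -0.01  1.02] dr [ 0.   -0.01  0.01]
```

View pics/t5.png

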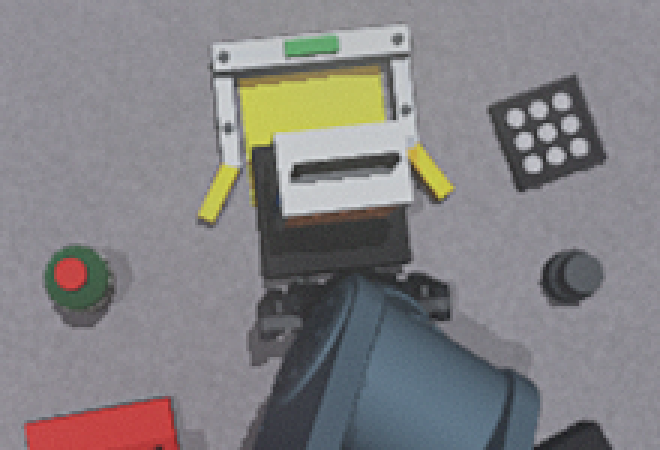

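It's aligned with the dock and entering, with the base left edge at crop (258,210) inside the flares and about 57 mm to go. Straight on.

Call:
send_rows(
  dr=[
    [0,0,0],
    [0,0,0],
    [0,0,0],
    [0,0,0],
    [0,0,0],
    [0,0,0],
    [0,0,0],
    [0,0,0],
  ],
  xyz=[
    [-0.5,0,0.13],
    [-0.97,0,0.26],
    [-1.45,0,0.39],
    [-1.93,0,0.52],
    [-2.42,0,0.64],
    [-2.9,0,0.77],
    [-3.4,0,0.9],
    [-3.87,0,1.03],
  ],
  jaw=[60,60,60,60,60,60,60,60],
)

```text
time_s: 7.35
eef_pos: [0.5753, -0.0454, 0.0272]
eef_rot: [0.129, -0.057, 0.99, 0.007]
wrist_force: [-6.3, -0.3, 3.0]
opening: 0.602
grasp_force: 3.2
```

```bash
python3 m.py 6; python3 arc.py .113 .01 .0025
```

```text
7.35 [ 0.57532774 -0.04539632  0.02724968] [-6.32181453 -0.25197007  2.97654007] [-0.14955903  0.9257704   0.02337699]
tip [ 0.59071686 -0.04362431  0.01169221] yaw 0.11474552758730994
stack top ((0.6497688889503479, -0.04035312682390213), (0.05526721104979515, 0.09339537471532822), 6.440001964569092)
(0.594, -0.0434, 0.113, 0.26, 0.012) xyz cm [-0.25  0.    0.06] dr [ 0.   -0.    0.01]
(0.5964, -0.0431, 0.113, 0.26, 0.012) xyz cm [-0.48  0.01  0.12] dr [ 0.   -0.    0.01]
(0.5989, -0.0429, 0.113, 0.26, 0.012) xyz cm [-0.72 -0.    0.18] dr [ 0.   -0.    0.01]
(0.6014, -0.0426, 0.113, 0.26, 0.012) xyz cm [-0.97 -0.    0.25] dr [ 0.   -0.    0.01]
(0.6039, -0.0423, 0.113, 0.26, 0.012) xyz cm [-1.21 -0.    0.31] dr [ 0.   -0.    0.01]
(0.6064, -0.042, 0.113, 0.26, 0.012) xyz cm [-1.45  0.    0.38] dr [ 0.   -0.    0.01]
(0.6089, -0.0417, 0.113, 0.26, 0.012) xyz cm [-1.7   0.    0.44] dr [ 0.   -0.    0.01]
(0.6113, -0.0414, 0.113, 0.26, 0.012) xyz cm [-1.93  0.    0.5 ] dr [ 0.   -0.    0.01]
```

Call:
send_rows(
  dr=[
    [0,0,0],
    [0,0,0],
    [0,0,0],
    [0,0,0],
    [0,0,0],
    [0,0,0],
    [0,0,0],
    [0,0,0],
  ],
  xyz=[
    [-0.25,0,0.06],
    [-0.5,0,0.13],
    [-0.75,0,0.19],
    [-0.97,0,0.25],
    [-1.15,0,0.3],
    [-1.3,0,0.34],
    [-1.45,0,0.38],
    [-1.55,0,0.4],
  ],
  jaw=[60,60,60,60,60,60,60,60],
)

```text
time_s: 8.4
eef_pos: [0.5924, -0.0439, 0.0281]
eef_rot: [0.13, -0.057, 0.99, 0.007]
wrist_force: [-5.5, -0.5, 0.1]
opening: 0.598
grasp_force: 3.1
```

Call:
send_rows(
  dr=[
    [0,0,0],
    [0,0,0],
    [0,0,0],
    [0,0,0],
    [0,0,0],
    [0,0,0],
    [0,0,0],
    [0,0,0],
  ],
  xyz=[
    [-0.03,0,0.01],
    [-0.06,0,0.02],
    [-0.09,0,0.02],
    [-0.12,0,0.03],
    [-0.15,0,0.04],
    [-0.18,0,0.05],
    [-0.2,0,0.05],
    [-0.2,0,0.05],
  ],
  jaw=[60,60,60,60,60,60,60,60],
)

```text
time_s: 9.4
eef_pos: [0.5927, -0.0437, 0.0279]
eef_rot: [0.128, -0.057, 0.99, 0.007]
wrist_force: [-14.9, -2.3, 7.3]
opening: 0.596
grasp_force: 7.6
```

```bash
python3 m.py 7
```

```text
9.4 [ 0.59269719 -0.04373335  0.02794807] [-14.85510902  -2.25795898   7.25945284] [-0.43011441  2.08457234 -0.17745158]
tip [ 0.60807264 -0.04196373  0.01237682] yaw 0.11409643410043714
stack top ((0.6701640486717224, -0.03496734797954559), (0.06264685839414597, 0.0872557982802391), 6.4092817306518555)
```

View pics/t7.png

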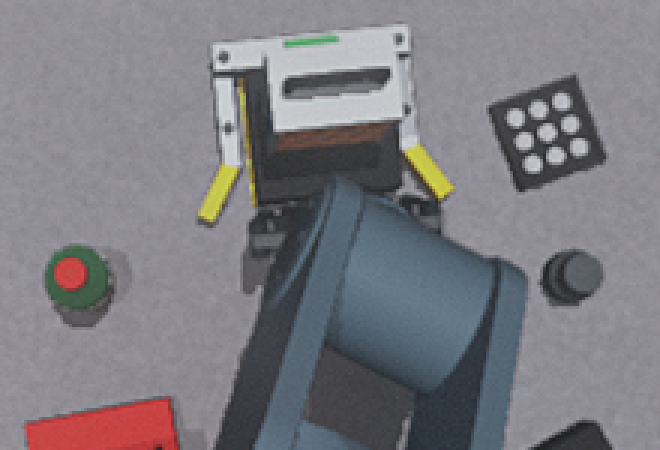

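The force rose to 15 N with no further travel, and the stack stands at the back stop (crop 335,90), square to it. It is seated. I'll retreat straight back, then up.

Call:
send_rows(
  dr=[
    [0,0,0],
    [0,0,0],
    [0,0,0],
    [0,0,0],
    [0,0,0],
    [0,0,0],
    [0,0,0],
    [0,0,0],
  ],
  xyz=[
    [0.2,0,-0.05],
    [0.6,0,-0.16],
    [1.5,0,-0.4],
    [3,0,-0.8],
    [5,0,-1.35],
    [7,0,-1.9],
    [9,0,-2.4],
    [10,0,-2.7],
  ],
  jaw=[60,60,60,60,60,60,60,60],
)

```text
time_s: 10.45
eef_pos: [0.4911, -0.0557, 0.0288]
eef_rot: [0.131, -0.056, 0.99, 0.007]
wrist_force: [-0.2, -0.5, -0.1]
opening: 0.602
grasp_force: 0.0
```

Call:
send_rows(
  dr=[
    [0,0,0],
    [0,0,0],
    [0,0,0],
    [0,0,0],
    [0,0,0],
    [0,0,0],
    [0,0,0],
    [0,0,0],
  ],
  xyz=[
    [-0.8,0,-3],
    [-1.6,0,-6],
    [-2.4,0,-9],
    [-3.2,0,-12],
    [-4,0,-15],
    [-4.8,0,-18],
    [-5.3,0,-20],
    [-5.3,0,-20],
  ],
  jaw=[60,60,60,60,60,60,60,60],
)

```text
time_s: 11.45
eef_pos: [0.4926, -0.056, 0.2377]
eef_rot: [0.133, -0.057, 0.99, 0.006]
wrist_force: [-0.2, 0.3, -1.5]
opening: 0.601
grasp_force: 0.0
```

```bash
python3 m.py 8; python3 - <<'E'
from h import *
im=ctrl.camera('scene'); cv2.imwrite('pics/s8.png',im[120:320,160:420,::-1].repeat(3,0).repeat(3,1))
E
```

```text
11.45 [ 0.49256757 -0.05596689  0.2376853 ] [-0.17747296  0.34176614 -1.45986246] [-0.03105141  0.14282131  0.00753271]
tip [ 0.50808264 -0.05424698  0.22224753] yaw 0.1001650688513861
stack top ((0.6701640486717224, -0.03496734797954559), (0.06264685839414597, 0.0872557982802391), 6.4092817306518555)
```

View pics/s8.png

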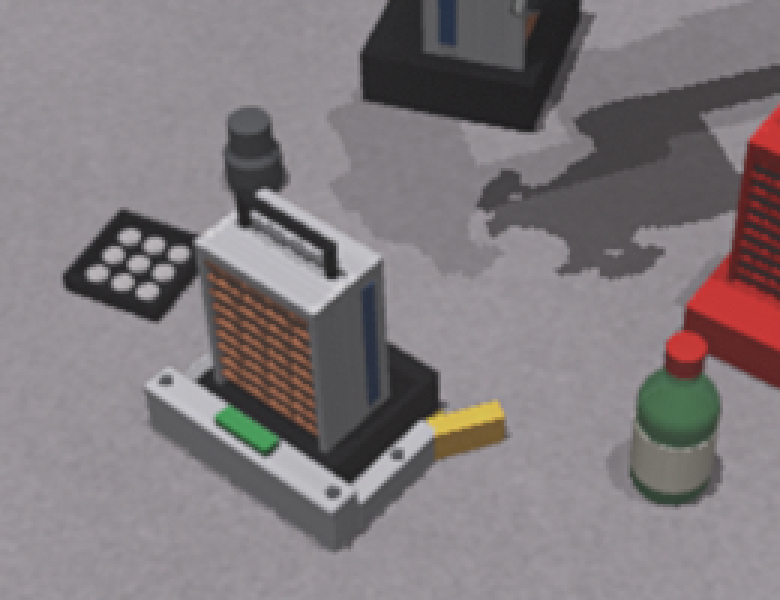

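View pics/t8.png

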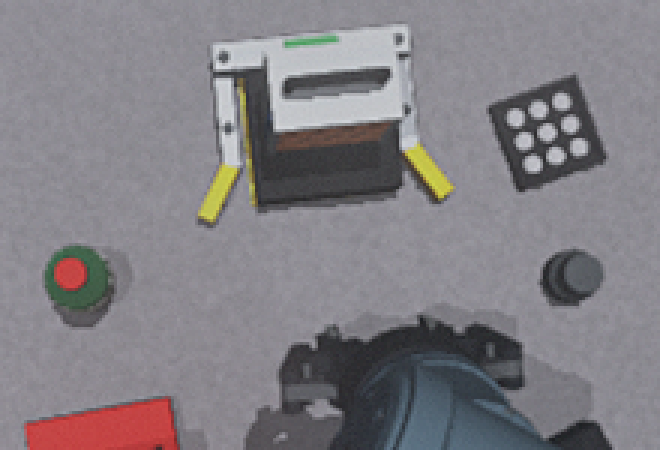

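The magazine sits flat against the back stop between the guides (base rear edge at crop row ~200, matching the yellow rectangle's edge). The flask, tray and lens are unmoved, and the robot is clear.

```bash
python3 -c "
from bench import ctrl
print(ctrl.hand_in())"
```

```text
the job is handed in; nothing more can be done
None
```

The magazine was pushed on its base into the dock and sits squarely against the back stop, the flask, die tray and lens were left standing where they were, the robot was taken clear, and the job was handed in (no verdict returned) at about 11.5 s of the 38 s allowed.

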